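# Find and release the latched key of a microscope controller

## Task

One of the four identical latching keys on the microscope controller has been left latched down. Starting at the robot's left-hand end of the row and going along it in order, tap each of the four keys lightly with the fingertips to feel which one it is, without pushing any raised key in; then press the latched key right down and let go, so that all four keys stand raised. Only tap and press: do not shift, tip or lift the small things round the controller.

Things in the scene. Friction and masses are not known exactly. Their poses are not given: they have to be found in the camera images.
- controller: white desktop box with a black top, 170 mm (its x) by 220 mm (its y), 55 mm high, fixed; origin: centre of its underside, z up. Four identical keys in a row along its y at x = -20 mm, y = +63, +21, -21, -63 mm; +y is the robot's left. Round each key a grey frame 40 by 34 mm, 2 mm high. Behind the row, at x = +48 mm: a flat display and, at y = -60 mm, a fixed grey knob 26 mm wide, 12 mm high
- row (a point): centre of the key row, at the height of raised key tops. Pressed slowly, a raised key starts to move at 0.8 N, then takes 0.6 N per mm (3.5 N at 4.5 mm, where it counts as pushed in; end stop at 9 mm); let go, it springs back. A latched key sits 6 mm down and yields only above 3.5 N; at 4.5 to 5 N, about 2.5 mm further, its catch snaps over, and when let go it springs up
- key_a: light grey key, cap 30 mm (controller x) by 26 mm (controller y); origin: centre of its flat top, 71 mm above the table (16 mm above the controller's black face) when raised, about 65 mm when latched down. Its letter says nothing of its place in the row; how it acts: see row
- key_b: light grey key, cap 30 mm (controller x) by 26 mm (controller y); origin: centre of its flat top, 71 mm above the table (16 mm above the controller's black face) when raised, about 65 mm when latched down. Its letter says nothing of its place in the row; how it acts: see row
- key_c: light grey key, cap 30 mm (controller x) by 26 mm (controller y); origin: centre of its flat top, 71 mm above the table (16 mm above the controller's black face) when raised, about 65 mm when latched down. Its letter says nothing of its place in the row; how it acts: see row
- key_d: light grey key, cap 30 mm (controller x) by 26 mm (controller y); origin: centre of its flat top, 71 mm above the table (16 mm above the controller's black face) when raised, about 65 mm when latched down. Its letter says nothing of its place in the row; how it acts: see row
- objective: loose steel microscope objective standing upright, 30 mm wide, 45 mm high; origin at the centre of its underside; leave alone
- oil: loose amber oil bottle standing upright, 28 mm wide, 55 mm high; origin at the centre of its underside; leave alone
- slidebox: loose slide box, 86 by 35 mm, 33 mm high; origin at the centre of its underside; leave alone

How it is judged:
By the outcome, as a careful person would: the job done as asked, in the order asked, and still so for the second after the job is handed in, with the robot touching nothing.
It also fails if it takes over 45 s, if anything falls off the work surface, if the arm or the gripper's body presses on something with over 40 N, if the wrist force passes 120 N, or if a joint passes its speed limit or range.

## Robot

A 6-joint arm with a two-finger parallel gripper is mounted at the origin on the work surface. World frame = base frame: x ahead of the robot, y to its left, z up, the work surface at z = 0. Lengths are in mm, angles in rad, forces in N, time in s.
With the tool pointing down it reaches from about 350 to 775 mm from the base axis. Payload 7.3 kg.
Tool frame: the origin (TCP) lies at the very end of the fingers, on their centre line; the grasp point (between the pads) lies 19 mm behind it; z points along the fingers, y is the line along which they close (so a half turn about z gives the same grasp; the last joint's range is limited). The gripper opens to 92 mm and grips with 3 to 60 N. Pads are 19 mm wide; open, the fingers measure 130 mm over their backs; the gripper's body (75 mm by 190 mm) begins 47 mm behind the grasp point.
Start: joints at [-1.38, 0.342, 1.524, -0, 1.275, -0.146], TCP at [173.519, -495.516, 226.741] pointing down, gripper open.
Joint ranges: [-2.53, 2.53], [-0.77, 2.02], [0.04, 2.7], [-1, 4.14], [0.28, 2.66], [-3.11, 3.11]. Speed limits (rad/s): [2.57, 2.57, 3.14, 3.14, 3.14, 3.14].

## Interface

Orientations are given as [roll, pitch, yaw] about the fixed x, y, z axes, in that order (R = Rz(yaw) Ry(pitch) Rx(roll)).
In Python, from plant import get_obs, capture, close_job gives the robot as it stands. The module is installed in compiled form; this text tells all that it offers.
- The arm moves only by the shell command python3 -m handwheel 'ROWS'. ROWS is JSON, a list of rows, each a list of 3 entries, a list of its own where there are three numbers: the turn, a rotation vector about the tool's x, y, z in degrees, then the shift along the tool's x, y, z in m, then the opening, from 0 (shut) to 1 (fully open). A call has 1 to 12 rows; each row is the pose to reach, as a shift and turn from the pose commanded when the call began, along the tool's axes at that moment; what a row does not reach only later rows make up. A row lasts 1/10 s, in which the tool goes at most 50 mm and 8.59 degrees, less where a joint would pass 70% of its speed; a pose out of reach is approached as far as the arm can. A call with a gripper value outside its range is refused whole. The fingers move at their own pace and stop on an object; the grip force is fixed at half the most. Time passes only in rows, so rows that repeat a pose let the fingers close. It gives the time, the measured TCP pose, the force, the opening and the grip force at its end, in the units of the state.
- get_obs(): the state, without advancing time (a new reading comes with each control period).
- capture(name): name is "scene" or "top" or "wrist"; returns a dict with "image" (420x560x3 uint8, red, green, blue), "depth" (420x560 float32, mm along the optical axis (not along the pixel's ray), 0 where there is no reading), "fx", "fy", "cx", "cy" (pixels), "camera_from_world" (4x4, takes a point from world to camera coordinates). Camera axes: x right, y down, z forward; pixel columns grow to the right and rows downward; lengths in mm; the calibration is good to about 2 mm. A picture is of the moment at which its call begins.
- close_job(): hands the job in; it is judged then, once.
The state is a dict: "time": time; "joint_positions": joint angles; "dq": joint speeds; "tau": joint torques, N m; "tool_pos": TCP position; "tcp_rot": TCP orientation; "contact_force": force on the tool from outside, world axes, zero at the start; "moment": the same for the moment, N m; "grip_width": finger opening in mm; "finger_force": force on a finger pad.
Only numpy, scipy, OpenCV 4.12 (cv2) and the standard library are available. Lean on these libraries where they do the work, as an engineer would, in place of code of your own. Each camera call takes 0.05 s, during which the arm holds its last target. There are 200 camera calls.

## Working session

There is one attempt and no reset: what is moved stays moved. The work goes in short steps, Python scripts to look and compute and a shell command to move; the robot and the scene stay as the last step left them, time stands still between calls to the robot, and variables do not carry over. Pictures are saved under pics/ and viewed, at most 10 in all, crops included, and the job is handed in when it is done.

```bash
mkdir -p pics; python3 - <<'E'
from plant import get_obs, capture
import cv2,numpy as np
o=get_obs();print({k:np.round(v,3).tolist() for k,v in o.items()})
for n in("scene","top"):
    c=capture(n);cv2.imwrite(f"pics/{n}.png",c["image"][:,:,::-1]);np.savez(f"{n}.npz",**c)
    print(n,c["fx"],c["cx"],c["cy"],np.round(c["camera_from_world"],3).tolist())
E
```

```text
{'time': 0.0, 'joint_positions': [-1.38, 0.343, 1.525, 0.0, 1.275, -0.146], 'dq': [-0.0, 0.002, -0.001, 0.0, 0.001, -0.001], 'tau': [-0.001, -43.124, -24.422, 0.072, 0.056, -0.0], 'tool_pos': [173.437, -495.094, 226.034], 'tcp_rot': [-3.14, -0.0, 0.337], 'contact_force': [0.078, -0.537, 0.429], 'moment': [0.002, -0.019, 0.034], 'finger_force': 0.0, 'grip_width': 92.171}
scene 405.0261370928379 279.5106881713369 212.60919819902296 [[-0.168, 0.986, 0.009, 34.573], [0.536, 0.1, -0.838, -267.372], [-0.827, -0.136, -0.545, 1277.02], [0.0, 0.0, 0.0, 1.0]]
top 399.8167176030785 279.93212542361164 204.92687415752602 [[0.003, -1.0, 0.004, 72.605], [-0.999, -0.003, -0.048, 593.709], [0.048, -0.004, -0.999, 776.826], [0.0, 0.0, 0.0, 1.0]]
```

View pics/top.png

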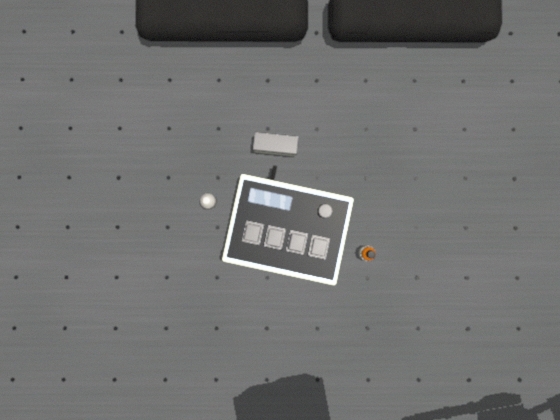

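View pics/scene.png

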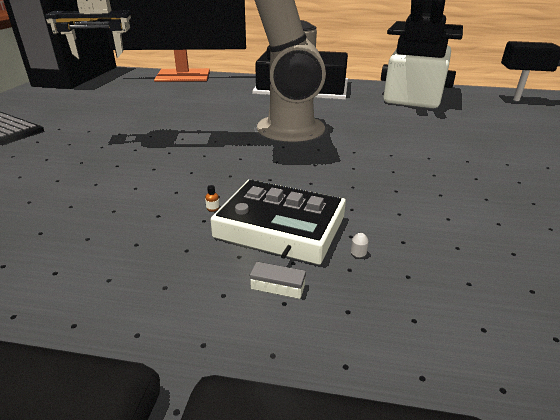

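The top view shows the controller with its keys at about (253,233), (275,237), (297,242) and (319,247). The objective is at (207,201), the oil at (367,254) and the slide box at (276,145). Next I convert these to world positions.

```bash
cat > h.py <<'E'
import numpy as np
def ray(c,u,v,z):
    M=np.array(c["camera_from_world"],float);R,t=M[:3,:3],M[:3,3]
    o=-R.T@t;d=R.T@np.array([(u-c["cx"])/c["fx"],(v-c["cy"])/c["fy"],1]);return o+d*(z-o[2])/d[2]
E
python3 - <<'E'
from h import *
import cv2
from plant import get_obs
c=np.load("top.npz");im=c["image"]
m=(im.min(2)>215).astype(np.uint8);m[:160]=0
cs,_=cv2.findContours(m,cv2.RETR_EXTERNAL,cv2.CHAIN_APPROX_NONE);k=max(cs,key=lambda a:cv2.boundingRect(a)[2])
P=np.array([ray(c,*p,55)[:2] for p in k[:,0]],np.float32)
(ctr,sz,an)=cv2.minAreaRect(P);print(ctr,sz,an)
B=cv2.boxPoints((ctr,sz,an));print(B)
g=((im.min(2)>120)&(im.min(2)<=235)).astype(np.uint8)
for u,v in [(253,233),(275,237),(297,242),(319,247)]:
    w=g[v-14:v+15,u-11:u+12];ys,xs=np.nonzero(w);uu,vv=xs.mean()+u-11,ys.mean()+v-14
    d=c["depth"][v-3:v+4,u-3:u+4].mean();print(uu,vv,ray(c,uu,vv,68).round(1),d.round(1))
for n,p in dict(obj=(207,201,45),oil=(367,254,55),box=(276,143,33)).items(): print(n,ray(c,*p).round(1))
E
```

```text
(546.8757934570312, 59.35253143310547) (216.2130126953125, 166.68182373046875) 78.00847625732422
[[442.89255  -29.079422]
 [605.93713  -63.710403]
 [650.859    147.78448 ]
 [487.81445  182.41547 ]]
252.89901477832512 232.54433497536945 [540. 124.  68.] 716.5
274.64028776978415 237.1726618705036 [531.6  84.   68. ] 716.4
297.3573264781491 242.05655526992285 [522.8  42.3  68. ] 731.0
318.72446555819477 246.5748218527316 [514.6   3.1  68. ] 736.4
obj [599.1 213.   45. ]
oil [500.3 -88.3  55. ]
box [713.1  82.3  33. ]
```

```bash
python3 -m handwheel '[[[0,0,-8],[0.035,-0.030,0.0],0],[[0,0,-16],[0.070,-0.059,0.0],0],[[0,0,-24],[0.105,-0.088,0.0],0],[[0,0,-32],[0.140,-0.118,0.0],0],[[0,0,-40],[0.175,-0.147,0],0],[[0,0,-48],[0.210,-0.177,0],0],[[0,0,-56],[0.245,-0.206,0],0],[[0,0,-58.7],[0.280,-0.236,0],0],[[0,0,-58.7],[0.315,-0.265,0.0],0],[[0,0,-58.7],[0.350,-0.295,0.0],0],[[0,0,-58.7],[0.385,-0.324,0.0],0],[[0,0,-58.7],[0.420,-0.354,0.0],0]]'
```

```text
time: 1.3
tool_pos: [453.4, -20.7, 226.6]
tcp_rot: [-3.141, 0.0, 1.361]
contact_force: [0.5, -0.6, 0.1]
grip_width: 2.1
finger_force: 0.0
```

```bash
python3 -m handwheel '[[[0,0,0],[0.045,0.015,0.01],0],[[0,0,0],[0.085,0.029,0.03],0],[[0,0,0],[0.125,0.042,0.05],0],[[0,0,0],[0.150,0.051,0.08],0],[[0,0,0],[0.1623,0.055,0.11],0],[[0,0,0],[0.1623,0.055,0.13],0],[[0,0,0],[0.1623,0.055,0.1417],0],[[0,0,0],[0.1623,0.055,0.1467],0],[[0,0,0],[0.1623,0.055,0.1467],0],[[0,0,0],[0.1623,0.055,0.1467],0],[[0,0,0],[0.1623,0.055,0.1467],0]]'
python3 - <<'E'
from plant import *
import cv2,numpy as np
c=capture("wrist");cv2.imwrite("pics/w1.png",c["image"][:,:,::-1]);o=get_obs();print(o["tool_pos"],o["contact_force"],o["grip_width"])
c=capture("scene");cv2.imwrite("pics/s1.png",cv2.resize(c["image"][140:320,160:400,::-1],None,fx=3,fy=3))
E
```

```text
time: 2.4
tool_pos: [541.2, 124.5, 81.2]
tcp_rot: [3.139, -0.001, 1.361]
contact_force: [-0.4, -0.8, -0.8]
grip_width: 0.5
finger_force: 0.0
[541.0824462  124.5352282   81.06601296] [-0.12912879 -0.07274012  0.89759935] 0.5690496924011148
```

View pics/w1.png

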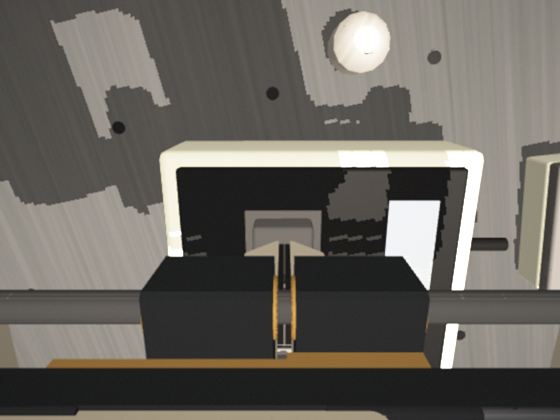

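View pics/s1.png

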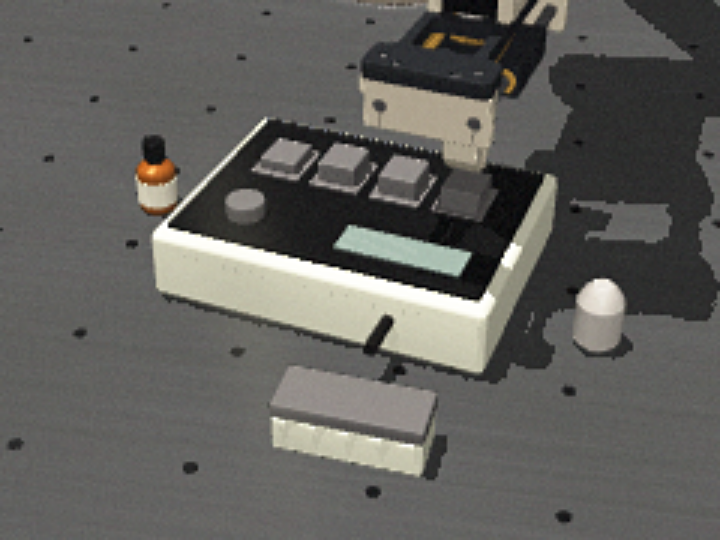

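The wrist view shows the fingertips at key 1 (around (283,240)). The enlarged scene view confirms the row is clear, with the oil and objective well away. I'll tap key 1 lightly.

```bash
python3 -m handwheel '[[[0,0,0],[0,0,0.004],0],[[0,0,0],[0,0,0.007],0],[[0,0,0],[0,0,0.009],0],[[0,0,0],[0,0,0.010],0],[[0,0,0],[0,0,0.011],0],[[0,0,0],[0,0,0.0115],0],[[0,0,0],[0,0,0.0115],0],[[0,0,0],[0,0,0.0115],0],[[0,0,0],[0,0,0.0115],0]]'
```

```text
time: 3.4
tool_pos: [540.3, 124.7, 68.5]
tcp_rot: [-3.141, 0.0, 1.361]
contact_force: [-2.3, -0.1, 2.2]
grip_width: 0.5
finger_force: 1.2
```

```bash
python3 -m handwheel '[[[0,0,0],[0,0,0],0]]'; python3 -m handwheel '[[[0,0,0],[0,0,-0.006],0],[[0,0,0],[0,0,-0.0115],0],[[0,0,0],[-0.015,0,-0.0115],0],[[0,0,0],[-0.030,0,-0.0115],0],[[0,0,0],[-0.042,0,-0.0115],0],[[0,0,0],[-0.042,0,-0.0115],0],[[0,0,0],[-0.042,0,-0.0115],0],[[0,0,0],[-0.042,0,-0.0115],0]]';python3 -m handwheel '[[[0,0,0],[0,0,0.004],0],[[0,0,0],[0,0,0.007],0],[[0,0,0],[0,0,0.009],0],[[0,0,0],[0,0,0.010],0],[[0,0,0],[0,0,0.011],0],[[0,0,0],[0,0,0.0115],0],[[0,0,0],[0,0,0.0115],0],[[0,0,0],[0,0,0.0115],0]]';python3 -m handwheel '[[[0,0,0],[0,0,0],0]]'
```

```text
time: 3.5
tool_pos: [540.4, 124.7, 68.5]
tcp_rot: [-3.141, 0.0, 1.361]
contact_force: [-2.2, -0.6, 2.3]
grip_width: 0.4
finger_force: 1.3
time: 4.3
tool_pos: [531.8, 83.7, 80.0]
tcp_rot: [3.142, -0.0, 1.361]
contact_force: [0.5, 0.2, 0.4]
grip_width: 0.4
finger_force: 0.0
time: 5.1
tool_pos: [531.7, 83.7, 68.6]
tcp_rot: [3.142, -0.0, 1.361]
contact_force: [-1.1, 1.2, 1.3]
grip_width: 0.3
finger_force: 1.2
time: 5.2
tool_pos: [531.8, 83.6, 68.6]
tcp_rot: [3.141, 0.0, 1.361]
contact_force: [-0.5, 1.8, 2.5]
grip_width: 0.1
finger_force: 1.2
```

Keys 1 and 2 are both raised. Now key 3.

```bash
python3 -m handwheel '[[[0,0,0],[0,0,-0.006],0],[[0,0,0],[0,0,-0.0115],0],[[0,0,0],[-0.015,0,-0.0115],0],[[0,0,0],[-0.030,0,-0.0115],0],[[0,0,0],[-0.042,0,-0.0115],0],[[0,0,0],[-0.042,0,-0.0115],0],[[0,0,0],[-0.042,0,-0.0115],0],[[0,0,0],[-0.042,0,-0.0115],0]]';python3 -m handwheel '[[[0,0,0],[0,0,0.004],0],[[0,0,0],[0,0,0.007],0],[[0,0,0],[0,0,0.009],0],[[0,0,0],[0,0,0.010],0],[[0,0,0],[0,0,0.011],0],[[0,0,0],[0,0,0.0115],0],[[0,0,0],[0,0,0.0115],0],[[0,0,0],[0,0,0.0115],0]]';python3 -m handwheel '[[[0,0,0],[0,0,0],0]]'
```

```text
time: 6.0
tool_pos: [523.0, 42.6, 79.9]
tcp_rot: [-3.142, -0.0, 1.361]
contact_force: [0.5, -0.2, -0.4]
grip_width: 0.4
finger_force: 0.0
time: 6.8
tool_pos: [523.0, 42.6, 68.6]
tcp_rot: [3.141, -0.0, 1.361]
contact_force: [-2.2, 1.8, 2.0]
grip_width: 0.3
finger_force: 1.2
time: 6.9
tool_pos: [523.0, 42.5, 68.6]
tcp_rot: [3.141, 0.0, 1.361]
contact_force: [-1.4, 0.9, 2.3]
grip_width: 0.5
finger_force: 1.2
```

Key 3 is raised. Now key 4.

```bash
python3 -m handwheel '[[[0,0,0],[0,0,-0.006],0],[[0,0,0],[0,0,-0.0115],0],[[0,0,0],[-0.015,0,-0.0115],0],[[0,0,0],[-0.030,0,-0.0115],0],[[0,0,0],[-0.042,0,-0.0115],0],[[0,0,0],[-0.042,0,-0.0115],0],[[0,0,0],[-0.042,0,-0.0115],0],[[0,0,0],[-0.042,0,-0.0115],0]]';python3 -m handwheel '[[[0,0,0],[0,0,0.004],0],[[0,0,0],[0,0,0.007],0],[[0,0,0],[0,0,0.009],0],[[0,0,0],[0,0,0.010],0],[[0,0,0],[0,0,0.011],0],[[0,0,0],[0,0,0.0115],0],[[0,0,0],[0,0,0.0115],0],[[0,0,0],[0,0,0.0115],0]]';python3 -m handwheel '[[[0,0,0],[0,0,0],0]]'
```

```text
time: 7.7
tool_pos: [514.3, 1.5, 79.9]
tcp_rot: [-3.142, -0.0, 1.361]
contact_force: [-0.2, -0.4, -0.4]
grip_width: 0.5
finger_force: 0.0
time: 8.5
tool_pos: [514.3, 1.4, 68.6]
tcp_rot: [3.141, 0.0, 1.361]
contact_force: [-0.6, 0.3, 0.4]
grip_width: 0.4
finger_force: 0.0
time: 8.6
tool_pos: [514.4, 1.4, 68.6]
tcp_rot: [3.141, 0.0, 1.361]
contact_force: [-0.8, 0.0, -0.3]
grip_width: 0.2
finger_force: 0.0
```

There is no contact at the raised height, so key 4 should be the latched one. I'll go down until I feel its top.

```bash
python3 -m handwheel '[[[0,0,0],[0,0,0.001],0],[[0,0,0],[0,0,0.002],0],[[0,0,0],[0,0,0.003],0],[[0,0,0],[0,0,0.0036],0],[[0,0,0],[0,0,0.004],0],[[0,0,0],[0,0,0.004],0],[[0,0,0],[0,0,0.004],0]]'
```

```text
time: 9.3
tool_pos: [514.3, 1.4, 64.7]
tcp_rot: [3.141, 0.0, 1.361]
contact_force: [-1.4, -0.3, 3.5]
grip_width: 0.7
finger_force: 1.9
```

```bash
python3 -m handwheel '[[[0,0,0],[0,0,-0.005],0],[[0,0,0],[0,0,-0.008],0],[[0,0,0],[0,0,-0.008],0],[[0,0,0],[0,0,-0.003],0],[[0,0,0],[0,0,0],0],[[0,0,0],[0,0,0.001],0],[[0,0,0],[0,0,0.0018],0],[[0,0,0],[0,0,0.0025],0],[[0,0,0],[0,0,0.0025],0],[[0,0,0],[0,0,0.0025],0]]'; python3 -m handwheel '[[[0,0,0],[0,0,0.0004],0],[[0,0,0],[0,0,0.0006],0],[[0,0,0],[0,0,0.0006],0],[[0,0,0],[0,0,0.0006],0]]'
```

```text
time: 10.3
tool_pos: [514.2, 1.5, 62.4]
tcp_rot: [3.141, 0.0, 1.361]
contact_force: [-1.8, 0.3, 7.9]
grip_width: 0.5
finger_force: 3.8
time: 10.7
tool_pos: [514.3, 1.5, 62.2]
tcp_rot: [3.141, 0.0, 1.361]
contact_force: [-3.9, -0.1, 11.0]
grip_width: 0.3
finger_force: 5.5
```

The key is at its stop. I'll release it, move up and back, then look.

```bash
python3 -m handwheel '[[[0,0,0],[0,0,-0.003],0],[[0,0,0],[0,0,-0.007],0],[[0,0,0],[0,0,-0.012],0],[[0,0,0],[0,0,-0.03],0],[[0,0,0],[0,0,-0.07],0],[[0,0,0],[0,0,-0.11],0],[[0,0,0],[-0.03,-0.03,-0.14],0],[[0,0,0],[-0.06,-0.06,-0.16],0],[[0,0,0],[-0.09,-0.09,-0.16],0],[[0,0,0],[-0.12,-0.09,-0.16],0],[[0,0,0],[-0.15,-0.09,-0.16],0],[[0,0,0],[-0.15,-0.09,-0.16],0]]'
python3 - <<'E'
from plant import *
import cv2
c=capture("scene");cv2.imwrite("pics/s2.png",cv2.resize(c["image"][140:320,160:400,::-1],None,fx=3,fy=3))
E
```

```text
time: 11.9
tool_pos: [394.5, -129.0, 221.7]
tcp_rot: [3.141, 0.001, 1.358]
contact_force: [0.7, 0.6, 0.2]
grip_width: 0.6
finger_force: 0.0
```

View pics/s2.png

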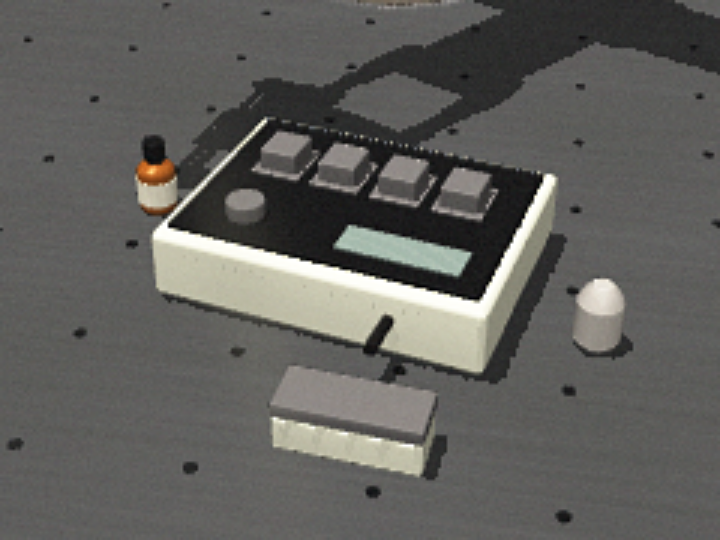

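All four keys now stand equally tall. Key 4, at (287,152), has risen, and the objective, oil and slide box have not moved.

```bash
python3 -c "from plant import close_job;print(close_job())"
```

```text
the job is handed in; nothing more can be done
None
```

The latched key was the fourth from the robot's left: I tapped all four in order, pressed that one to its stop and let go, and the last picture shows all four keys raised and the loose items unmoved; the job is handed in at about 12 s.

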